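Make up two microscope kits

ROBOT

A 6-joint arm with a two-finger parallel gripper is mounted at the origin on the work surface. World frame = base frame: x ahead of the robot, y to its left, z up, the work surface at z = 0. Lengths are in m, angles in rad, forces in N, time in s.
With the tool pointing down it reaches from about 0.25 to 0.725 m from the base axis. Payload 4 kg.
Tool frame: the origin (TCP) lies at the very end of the fingers, on their centre line; the grasp point (between the pads) lies 19 mm behind it; z points along the fingers, y is the direction in which the jaws open and shut (so a half turn about z gives the same grasp; the last joint's range is limited). The gripper opens to 85 mm and grips with 20 to 120 N. Pads are 22 mm wide; open, the fingers measure 114 mm over their backs; the gripper's body (76 mm by 85 mm) begins 54 mm behind the grasp point. The pads swing forward as they close: fully open they stand 13 mm farther back than shut.
Start: joints at [1.194, 0.241, 0.005, 1.335, 0, 1.571], TCP at [0.184, 0.465, 0.231] pointing down, gripper open.
Joint ranges: [-2.72, 2.72], [-1.05, 1.87], [-1.09, 1.28], [-1.99, 2.15], [-1.42, 1.44], [-3.14, 3.14]. Speed limits (rad/s): [2.79, 2.79, 3.14, 3.14, 3.14, 3.14].

INTERFACE

Orientations are given as a unit quaternion [x, y, z, w].
In Python, from cell import ctrl, cams, ticket, models gives the robot as it stands.
- The arm moves only by the tool drive_tool, never from a script. Its argument "moves" is a list of rows, each a list of 7 numbers: the turn, a rotation vector about the tool's x, y, z in degrees, then the shift along the tool's x, y, z in m, then the opening, from -1 (shut) to 1 (fully open). A call has 1 to 5 rows; each row is the pose to reach, as a shift and turn from the pose commanded when the call began, along the tool's axes at that moment; what a row does not reach only later rows make up. A row lasts 1/8 s, in which the tool goes at most 62.5 mm and 10.7 degrees, less where a joint would pass 70% of its speed; a pose out of reach is approached as far as the arm can. A call with a gripper value outside its range is refused whole. The fingers move at their own pace and stop on an object; "squeeze" is the grip in N (left out, the last holds). Time passes only in rows, so rows that repeat a pose let the fingers close. It gives the time, the measured TCP pose, the force and the opening at its end, in the units of the state.
- ctrl.sense(): the state, without advancing time (a new reading comes with each control period).
- cams.capture(name): name is "side" or "top"; returns a dict with "frame" (384x512x3 uint8, blue, green, red), "range_z" (384x512 float32, m along the optical axis (not along the pixel's ray), 0 where there is no reading), "camera_matrix" (3x3 intrinsics, pixels), "k1" (the pictures are not rectified: a ray, as slopes to the right and down, at radius r is drawn at 1 + k1 r^2 times it, then the intrinsics apply), "pose" (4x4, takes a point from camera to world coordinates). Camera axes: x right, y down, z forward; pixel columns grow to the right and rows downward; lengths in m; the calibration is good to about 2 mm. A picture is of the moment at which its call begins.
- ticket.close_job(): hands the job in, once; it reports no verdict.
Trained networks look in the newest picture that a camera, given by its name, has taken for a name from the list of things; names that differ only in an ending like _2 or _b are one class to them, and where a whole thing is asked for, a point or a joint stands for the part that bears it (a point fixed in the world has none). Each returns a list of dicts, best first, with "score" (0 to 1); they miss things now and then, are a little off and sometimes report something else, mostly with a low value. They report only what shows in the picture. A call takes as long as a camera call.
- models.boxes_of(camera, target): "at" ([column, row] as shares, 0 to 1, of the picture: columns of its width, rows of its height, amid what is visible of it).
- models.pinpoint(camera, target): "at" ([column, row] as shares, 0 to 1, of the picture: columns of its width, rows of its height: a listed point, or the origin of a listed thing).
The state is a dict: "t": time; "qpos": joint angles; "qvel": joint speeds; "tau": joint torques, N m; "eef_pos": TCP position; "orientation": TCP orientation; "contact_force": force on the tool from outside, world axes, zero at the start; "ft_torque": the same for the moment, N m; "grip_width": opening from 0.0 (shut) to 1.0 (fully open).
Only numpy, scipy, OpenCV 4.12 (cv2) and the standard library are available. Lean on these libraries where they do the work, as an engineer would, in place of code of your own. Each camera call takes 0.05 s, during which the arm holds its last target.

TASK

Make up the two microscope kits: in the blue tray, stand the eyepiece in the black-lined compartment and the red-lidded jar in the white-lined one; in the yellow tray, the wide lens in the black-lined compartment, the orange slide box in the white-lined one and the brass weight in the green-lined one. Stand every piece upright and flat on its compartment's floor, near its middle, setting it down gently rather than dropping it. Leave the white-lidded jar and the steel weight standing where they are.

Things in the scene. Friction and masses are not known exactly. Their poses are not given: they have to be found in the camera images.
- blue_tray: Blue. Plastic kit tray, fixed to the bench (it cannot be pushed). Origin: centre of its underside, on the bench; x axis along its length, z up. Outer walls and partitions are 14 mm high above the bench and 4 mm thick; each compartment is 66 x 66 mm inside, its floor 4 mm above the bench. 144 x 74 mm, two compartments: black-lined, centre at x = -35 mm, y = 0; white-lined, centre at x = +35 mm, y = 0.
- yellow_tray: Yellow. Plastic kit tray, fixed to the bench (it cannot be pushed). Origin: centre of its underside, on the bench; x axis along its length, z up. Outer walls and partitions are 14 mm high above the bench and 4 mm thick; each compartment is 66 x 66 mm inside, its floor 4 mm above the bench. 214 x 74 mm, three compartments: black-lined, centre at x = -70 mm, y = 0; white-lined, centre at x = 0, y = 0; green-lined, centre at x = +70 mm, y = 0.
- eyepiece_c (a point): Microscope eyepiece, slim round black barrel of 34 mm diameter on a 30 mm diameter steel tube 22 mm tall; 60 mm tall in all, about 90 g; black from above with a small glass eye. This point is at its centre, half-way up; z axis up. Stands upright and loose on the bench at the start.
- lens_c (a point): Auxiliary microscope lens, short wide black cylinder of 45 mm diameter and 44 mm tall, narrowing to 36 mm over its lowest 8 mm, a silver ring and pale blue glass on top, about 130 g. This point is at its centre, half-way up; z axis up. Stands upright and loose on the bench at the start.
- red_jar_c (a point): Specimen jar with a red lid, pale body 38 mm in diameter and 38 mm tall, lid 41 mm in diameter and 16 mm tall; 54 mm tall in all, about 60 g. This point is at its centre, half-way up; z axis up. Stands upright and loose on the bench at the start.
- slide_box_c (a point): Orange box for microscope slides, 52 mm (its x) by 30 mm (its y) by 48 mm tall, paper patch on top, about 70 g; the grip is across the 30 mm. This point is at its centre, half-way up; z axis up. Stands upright and loose on the bench at the start.
- brass_weight_c (a point): Brass calibration weight, body 32 mm in diameter and 30 mm tall, above it a neck of 14 mm (6 mm tall) and a knob of 24 mm diameter (10 mm tall); 46 mm tall in all, about 200 g. Grip the body. This point is at its centre, half-way up; z axis up. Stands upright and loose on the bench at the start.
- white_jar_c (a point): Specimen jar with a white lid, otherwise the same as the red-lidded one: belongs to no kit, to be left alone. This point is at its centre, half-way up; z axis up. Stands upright and loose on the bench at the start.
- steel_weight_c (a point): Steel calibration weight, silver, otherwise the same as the brass one: belongs to no kit, to be left alone. This point is at its centre, half-way up; z axis up. Stands upright and loose on the bench at the start.

How it is judged:
By the outcome, as a careful person would: the job done as asked, in the order asked, and still so for the second after the job is handed in, with the robot touching nothing.
It also fails if it takes over 118 s, if anything falls off the work surface, if the arm or the gripper's body presses on something with over 40 N, if the wrist force passes 120 N, or if a joint passes its speed limit or range.

## Working session

There is one attempt and no reset: what is moved stays moved. The work goes in short steps, Python scripts to look and compute and a tool call to move; the robot and the scene stay as the last step left them, time stands still between calls to the robot, and variables do not carry over. Pictures are saved under pics/ and viewed, and the job is handed in when it is done.

Besides the shell and the picture viewer there is one more tool, called after ">>>" in YAML: its name, and indented under it one key for each argument. drive_tool: Moves the arm, as the interface text tells. Its arguments: {"type":"object","properties":{"moves":{"type":"array"},"squeeze":{"type":"number"}},"required":["moves"]}

```bash
ls; mkdir -p pics
cat > h.py <<'E'
import numpy as np, cv2
from cell import ctrl, cams, ticket, models
def cap(n,name):
    c=cams.capture(n); cv2.imwrite(f'pics/{name}.png',c['frame']); return c
E
python3 - <<'E'
from h import *
for n in ('top','side'):
    c=cap(n,n+'0'); print(n,c['camera_matrix'].tolist(),c['k1'],np.round(c['pose'],4).tolist())
    np.save(n+'0.npy',c,allow_pickle=True)
    for t in ['blue_tray','yellow_tray','eyepiece_c','lens_c','red_jar_c','slide_box_c','brass_weight_c','white_jar_c','steel_weight_c']:
        r=models.pinpoint(n,t)
        print(t,[(round(d['at'][0]*512,1),round(d['at'][1]*384,1),round(d['score'],2)) for d in r])
print(ctrl.sense())
E
```

```text
pics
top [[441.9610754342811, 0.0, 254.52421342473815], [0.0, 441.9610754342811, 198.37098679886375], [0.0, 0.0, 1.0]] -0.09144859312406972 [[0.0114, -0.9973, 0.0722, 0.4776], [-0.9995, -0.0134, -0.0275, 0.012], [0.0283, -0.0718, -0.997, 1.2018], [0.0, 0.0, 0.0, 1.0]]
blue_tray [(141.2, 221.9, 0.89)]
yellow_tray [(361.5, 207.5, 0.62)]
eyepiece_c [(293.0, 150.1, 0.74)]
lens_c [(247.5, 149.5, 0.48)]
red_jar_c [(244.1, 195.4, 0.55), (248.8, 152.7, 0.5)]
slide_box_c [(247.0, 230.0, 0.7)]
brass_weight_c [(289.3, 232.2, 0.51)]
white_jar_c [(205.8, 195.0, 0.55)]
steel_weight_c [(203.7, 231.9, 0.52), (137.1, 220.5, 0.38)]
side [[470.167391142286, 0.0, 248.27635504535553], [0.0, 470.167391142286, 197.09910441097364], [0.0, 0.0, 1.0]] -0.10717600015856509 [[0.743, -0.3339, 0.5801, -0.0566], [-0.6692, -0.3563, 0.652, -0.6672], [-0.011, -0.8727, -0.4882, 0.5632], [0.0, 0.0, 0.0, 1.0]]
blue_tray [(159.1, 180.8, 0.89)]
yellow_tray [(360.4, 288.0, 0.92)]
eyepiece_c [(252.4, 206.4, 0.69), (333.7, 208.3, 0.57)]
lens_c [(297.4, 190.6, 0.74)]
red_jar_c [(252.8, 206.9, 0.56), (262.3, 245.5, 0.4)]
slide_box_c [(229.3, 225.3, 0.73)]
brass_weight_c [(261.6, 247.3, 0.66)]
white_jar_c [(227.9, 186.5, 0.72)]
steel_weight_c [(199.4, 203.9, 0.54)]
{'t': 1.0, 'qpos': array([ 1.19395664e+00,  2.40627709e-01,  4.99572896e-03,  1.33520390e+00,
       -3.49739799e-06,  1.57077497e+00]), 'qvel': array([-0.00043   ,  0.0002881 ,  0.00039381,  0.00093124, -0.00082165,
        0.0001131 ]), 'tau': array([-4.94282631e-04, -3.72211933e+01,  2.52699351e+01,  1.15227889e-03,
       -2.64302171e-04,  5.02053226e-06]), 'eef_pos': array([0.18399122, 0.46491157, 0.23129098]), 'orientation': array([ 1.87296451e-01,  9.82303435e-01, -1.97564918e-05, -1.98721104e-06]), 'contact_force': array([-0.06493275,  0.38696476, -0.25920545]), 'ft_torque': array([ 0.06198386, -0.03763019,  0.00419429]), 'grip_width': 1.000155187118652}
```

View pics/top0.png

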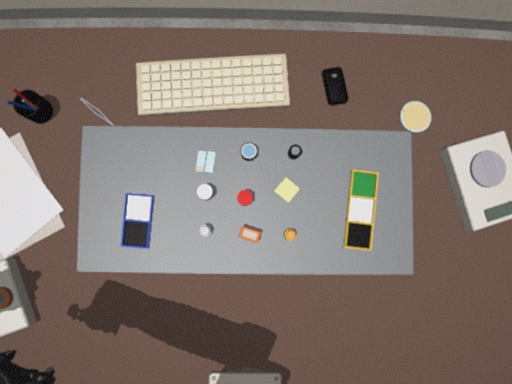

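View pics/side0.png

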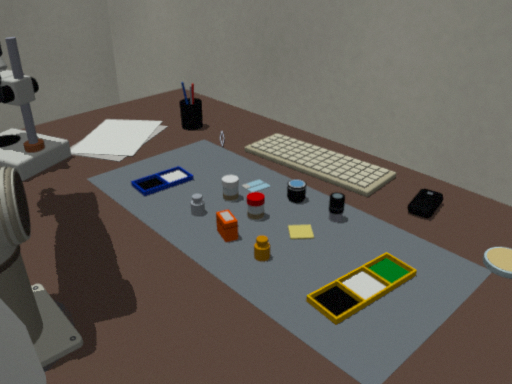

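```bash
cat >> h.py <<'E'
def cloud(c):
    K=c['camera_matrix'];d=c['range_z'];h,w=d.shape
    v,u=np.mgrid[0:h,0:w].astype(float)
    n=slopes(c,np.stack([u.ravel(),v.ravel()],1))
    p=np.c_[n*d.reshape(-1,1),d.ravel()]
    P=p@c['pose'][:3,:3].T+c['pose'][:3,3]
    return P.reshape(h,w,3)
def slopes(c,uv):
    K=c['camera_matrix']
    return cv2.undistortPoints(np.asarray(uv,float).reshape(-1,1,2),K,np.array([c['k1'],0,0,0.])).reshape(-1,2)
def onplane(c,uv,z):
    n=slopes(c,uv);r=np.c_[n,np.ones(len(n))]@c['pose'][:3,:3].T
    o=c['pose'][:3,3]; return o+r*((z-o[2])/r[:,2:])
E
cat > loc.py <<'E'
from h import *
N={'eyepiece':.06,'lens':.044,'red_jar':.054,'slide_box':.048,'brass':.046,'white_jar':.054,'steel':.046}
top=np.load('top0.npy',allow_pickle=True).item(); side=np.load('side0.npy',allow_pickle=True).item()
px={'eyepiece':(295,151),'lens':(249,151),'red_jar':(246,198),'slide_box':(250,234),'brass':(291,235),'white_jar':(205,191),'steel':(206,230)}
P=cloud(top);S=cloud(side)
b=(np.abs(P[...,2])<.01)&(P[...,0]>.35)&(P[...,0]<.6)&(abs(P[...,1])<.4); print('bench z',np.median(P[...,2][b]))
b=(np.abs(S[...,2])<.012)&(S[...,0]>.35)&(S[...,0]<.6)&(abs(S[...,1])<.4); print('bench z side',np.median(S[...,2][b]))
for k,(u,v) in px.items():
    c0=onplane(top,[(u,v)],N[k])[0]
    out=[]
    for Q in(P,S):
        m=(np.hypot(Q[...,0]-c0[0],Q[...,1]-c0[1])<.04)&(Q[...,2]>N[k]-.008)&(Q[...,2]<.09)
        q=Q[m]; 
        if len(q)<3: out.append(None);continue
        (cx,cy),(a,bb),th=cv2.minAreaRect(q[:,:2].astype(np.float32)*1000)
        (ex,ey),er=cv2.minEnclosingCircle(q[:,:2].astype(np.float32)*1000)
        out.append((len(q),np.round(q.mean(0)*1000,1).tolist(),'rect',round(cx,1),round(cy,1),round(a,1),round(bb,1),round(th,1),'circ',round(ex,1),round(ey,1),round(er,1)))
    print(k,np.round(c0*1000,1));[print('   ',o) for o in out]
# trays by colour
hsv={}
for nm,c in(('top',top),('side',side)):
    H=cv2.cvtColor(c['frame'],cv2.COLOR_BGR2HSV)
    for t,(lo,hi) in {'blue':((110,150,60),(130,255,255)),'yellow':((18,150,100),(32,255,255))}.items():
        m=cv2.inRange(H,lo,hi)
        cs,_=cv2.findContours(m,cv2.RETR_EXTERNAL,cv2.CHAIN_APPROX_NONE)
        cs=max(cs,key=lambda q:cv2.contourArea(cv2.convexHull(q)))
        q=onplane(c,cs.reshape(-1,2).astype(float),.014)
        print(nm,t,[np.round(x,1) for x in cv2.minAreaRect((q[:,:2]*1000).astype(np.float32))], len(cs))
E
python3 loc.py
```

```text
bench z 0.0006362632376850641
bench z side 0.001052338443494616
eyepiece [ 686.3 -124.2   60. ]
    (129, [687.4, -124.0, 60.1], 'rect', 687.6, -124.1, 31.8, 31.8, 49.5, 'circ', 687.7, -124.3, 16.6)
    (127, [683.8, -127.6, 58.7], 'rect', 686.1, -124.9, 33.9, 31.7, 64.2, 'circ', 686.0, -125.3, 19.2)
lens [687.1  -3.8  44. ]
    (229, [687.8, -2.1, 44.3], 'rect', 688.3, -2.5, 43.8, 43.8, 28.4, 'circ', 688.7, -2.2, 22.9)
    (180, [685.0, -7.7, 42.8], 'rect', 687.8, -4.3, 44.5, 44.1, 54.7, 'circ', 689.1, -4.6, 26.0)
red_jar [561.4   2.6  54. ]
    (192, [563.3, 6.6, 53.8], 'rect', 564.0, 6.5, 38.8, 38.9, 46.3, 'circ', 563.3, 6.7, 20.2)
    (177, [560.4, 2.2, 52.5], 'rect', 562.8, 4.8, 43.3, 37.9, 48.4, 'circ', 564.1, 3.9, 21.9)
slide_box [468.  -9.  48.]
    (232, [467.8, -7.2, 47.8], 'rect', 467.7, -7.3, 51.3, 29.7, 72.3, 'circ', 468.0, -7.7, 28.5)
    (241, [464.4, -12.3, 46.6], 'rect', 466.9, -9.2, 54.3, 30.6, 72.0, 'circ', 466.2, -9.3, 28.6)
brass [ 466.5 -116.4   46. ]
    (63, [467.5, -115.8, 45.5], 'rect', 466.5, -116.3, 20.9, 21.5, 0.6, 'circ', 467.7, -115.7, 11.7)
    (98, [4
[... 162 characters left out ...]
76.9, 112.2, 39.4, 38.6, 45.9, 'circ', 577.1, 111.6, 20.4)
    (147, [574.6, 107.3, 52.4], 'rect', 577.7, 108.4, 38.5, 40.0, 87.5, 'circ', 578.0, 111.0, 23.4)
steel [477.  105.7  46. ]
    (67, [476.5, 109.8, 45.7], 'rect', 476.7, 110.1, 22.0, 22.3, 26.5, 'circ', 476.3, 110.0, 11.9)
    (66, [474.5, 106.4, 43.6], 'rect', 475.8, 107.7, 22.4, 21.5, 33.3, 'circ', 476.2, 108.5, 12.7)
top blue [array([475.4, 321.9]), array([83.3, 24.3]), np.float64(1.6)] 79
top yellow [array([ 537.8, -311.4]), array([ 73.7, 211. ]), np.float64(84.0)] 354
side blue [array([495.6, 286.7]), array([ 93.3, 150.9]), np.float64(85.4)] 127
side yellow [array([ 535.2, -312. ]), array([ 76.7, 218.7]), np.float64(84.0)] 225
```

```bash
cat > tr.py <<'E'
from h import *
top=np.load('top0.npy',allow_pickle=True).item(); side=np.load('side0.npy',allow_pickle=True).item()
for nm,c,roi in(('top',top,(110,180,60,80)),('side',side,(120,160,85,45))):
    f=c['frame'].astype(int);x,y,w,h=roi
    m=((f[...,0]>f[...,2]+40)&(f[...,0]>f[...,1]+40)).astype(np.uint8)
    mm=np.zeros_like(m);mm[y:y+h,x:x+w]=m[y:y+h,x:x+w]
    pts=cv2.findNonZero(mm).reshape(-1,2)
    q=onplane(c,pts.astype(float),.014)
    print(nm,len(pts),[np.round(t,1) for t in cv2.minAreaRect((q[:,:2]*1000).astype(np.float32))])
    # compartments
for nm,c in(('top',top),('side',side)):
    C=cloud(c)
    for t,(cx,cy) in {'b':(.475,.31),'y':(.537,-.311)}.items():
        m=(abs(C[...,0]-cx)<.13)&(abs(C[...,1]-cy)<.06)&(C[...,2]>.0095)&(C[...,2]<.025)
        q=C[m]; print(nm,t,len(q),[np.round(v,1) for v in cv2.minAreaRect((q[:,:2]*1000).astype(np.float32))])
cv2.imwrite('pics/tz.png',cv2.resize(top['frame'][180:260,100:180],None,fx=6,fy=6,interpolation=cv2.INTER_NEAREST))
E
python3 tr.py
```

```text
top 419 [array([500.2, 295.7]), array([ 76.5, 145.2]), np.float64(86.0)]
side 552 [array([496.7, 288.1]), array([ 92.8, 152.7]), np.float64(85.7)]
top b 314 [array([499.7, 295.7]), array([ 77.5, 144.4]), np.float64(85.9)]
top y 444 [array([ 536.8, -311.6]), array([ 74.4, 215.5]), np.float64(83.9)]
side b 311 [array([500.1, 296.8]), array([ 80.7, 146.7]), np.float64(86.0)]
side y 1091 [array([ 537. , -312.6]), array([ 77. , 219.2]), np.float64(83.6)]
```

```bash
sleep 0
```

```text
(no output)
```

View pics/tz.png

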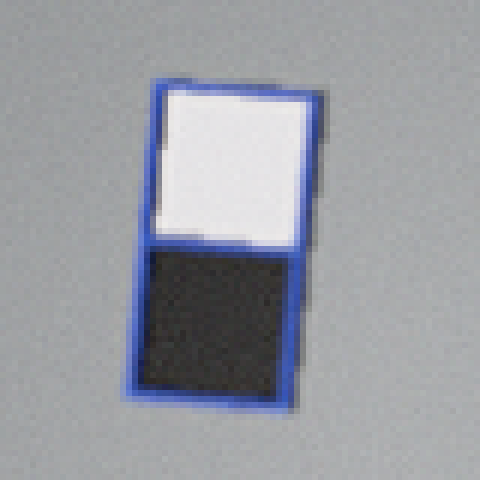

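```bash
cat > go.py <<'E'
import sys
from h import *
from scipy.spatial.transform import Rotation as R
s=ctrl.sense();x,y,z,psi=map(float,sys.argv[1:5])
r=R.from_quat(s['orientation']);p=np.radians(psi)
Y=np.array([np.cos(p),np.sin(p),0]);Z=np.array([0,0,-1.]);T=R.from_matrix(np.stack([np.cross(Y,Z),Y,Z],1))
print('t',round(s['t'],2),'pos',np.round(s['eef_pos']*1000,1),'F',np.round(s['contact_force'],1),'grip',round(s['grip_width'],3),'q',np.round(s['qpos'],2))
print('turn',np.round((r.inv()*T).as_rotvec(degrees=True),2),'shift',np.round(r.inv().apply(np.array([x,y,z])/1000-s['eef_pos']),4))
E
python3 go.py 687 -124.5 150 85
```

```text
t 1.0 pos [184.  464.9 231.3] F [-0.1  0.4 -0.3] grip 1.0 q [ 1.19  0.24  0.    1.34 -0.    1.57]
turn [ -0.    -0.   -16.59] shift [-0.6846 -0.363   0.0813]
```

>>> drive_tool:
  moves:
    - [0,0,-4,-0.05,-0.027,0,1]
    - [0,0,-8,-0.105,-0.056,0,1]
    - [0,0,-12,-0.16,-0.085,0,1]
    - [0,0,-16.6,-0.215,-0.114,0,1]
    - [0,0,-16.6,-0.27,-0.143,0,1]
  squeeze: 40

```text
t: 1.62
eef_pos: [0.3836, 0.2311, 0.2316]
orientation: [0.043, 0.999, 0.0, 0.0]
contact_force: [1.2, 1.1, 0.2]
grip_width: 1.002
```

```bash
python3 go.py 687 -124.5 150 85
```

```text
t 1.62 pos [383.6 231.1 231.6] F [1.2 1.1 0.2] grip 1.002 q [ 0.54  0.14 -0.12  1.31  0.    0.63]
turn [0.04 0.05 0.06] shift [-0.3329 -0.3282  0.0817]
```

>>> drive_tool:
  moves:
    - [0,0,0,-0.042,-0.042,0.01,1]
    - [0,0,0,-0.084,-0.083,0.02,1]
    - [0,0,0,-0.126,-0.125,0.03,1]
    - [0,0,0,-0.168,-0.166,0.03,1]
    - [0,0,0,-0.2,-0.197,0.03,1]

```text
t: 2.25
eef_pos: [0.5658, 0.0168, 0.201]
orientation: [0.044, 0.999, -0.0, 0.0]
contact_force: [0.1, 0.4, 1.2]
grip_width: 0.996
```

```bash
python3 go.py 687 -124.5 100 85
```

```text
t 2.25 pos [565.8  16.8 201. ] F [0.1 0.4 1.2] grip 0.996 q [ 0.03  0.39  0.13  1.31 -0.    0.12]
turn [ 0.    0.   -0.08] shift [-0.1332 -0.13    0.101 ]
```

>>> drive_tool:
  moves:
    - [0,0,0,-0.044,-0.043,0.02,1]
    - [0,0,0,-0.088,-0.086,0.04,1]
    - [0,0,0,-0.1332,-0.13,0.06,1]
    - [0,0,0,-0.1332,-0.13,0.1,1]
    - [0,0,0,-0.1332,-0.13,0.1,1]

```text
t: 2.88
eef_pos: [0.6827, -0.1226, 0.0959]
orientation: [0.044, 0.999, 0.001, -0.005]
contact_force: [-1.3, 0.3, 0.2]
grip_width: 1.003
```

```bash
python3 go.py 687 -124.5 22 85; python3 -c "
from h import *
cap('side','s1');cap('top','t1')"
```

```text
t 2.88 pos [ 682.7 -122.6   95.9] F [-1.3  0.3  0.2] grip 1.003 q [-0.18  0.71  0.4   1.27  0.   -0.09]
turn [ 0.06 -0.59 -0.08] shift [-0.0052 -0.0016  0.0738]
```

View pics/s1.png

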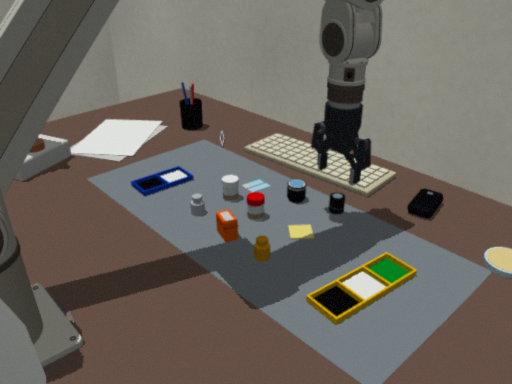

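```bash
python3 go.py 687 -124.5 22 85
```

```text
t 2.98 pos [ 685.4 -121.6  101.5] F [-0.6 -0.6  0.9] grip 1.002 q [-0.18  0.71  0.4   1.27  0.   -0.09]
turn [ 0.02 -0.08  0.03] shift [-0.0019 -0.0027  0.0795]
```

>>> drive_tool:
  moves:
    - [0,0,0,0,0,0.015,1]
    - [0,0,0,0,0,0.025,1]
    - [0,0,0,0,0,0.025,1]
    - [0,0,0,0,0,0.025,1]

```text
t: 3.48
eef_pos: [0.686, -0.1219, 0.0768]
orientation: [0.043, 0.999, -0.0, 0.0]
contact_force: [-0.9, 0.6, 0.2]
grip_width: 1.001
```

```bash
python3 go.py 687 -124.5 22 85;  python3 -c "
from h import *
c=cap('top','t2');cv2.imwrite('pics/t2z.png',cv2.resize(c['frame'][110:190,230:330],None,fx=6,fy=6))"; python3 go.py 687 -124.5 22 85
```

```text
t 3.48 pos [ 686.  -121.9   76.8] F [-0.9  0.6  0.2] grip 1.001 q [-0.18  0.72  0.37  1.22  0.   -0.09]
turn [-0.    0.03  0.03] shift [-0.0012 -0.0025  0.0548]
t 3.52 pos [ 686.2 -122.    76.9] F [0.6 0.4 0.4] grip 1.0 q [-0.18  0.72  0.37  1.22 -0.   -0.09]
turn [-0.01  0.05  0.03] shift [-0.0009 -0.0024  0.0549]
```

View pics/t2z.png

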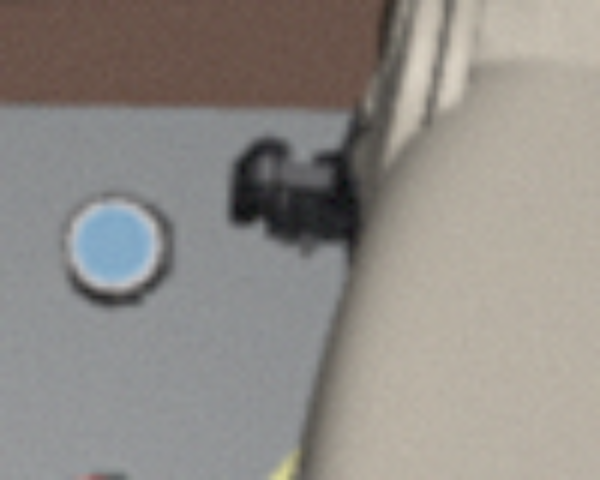

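>>> drive_tool:
  moves:
    - [0,0,0,-0.001,-0.0025,0.02,1]
    - [0,0,0,-0.001,-0.0025,0.04,1]
    - [0,0,0,-0.001,-0.0025,0.055,1]
    - [0,0,0,-0.001,-0.0025,0.055,1]
    - [0,0,0,-0.001,-0.0025,0.055,-1]

```text
t: 4.15
eef_pos: [0.6873, -0.1248, 0.0221]
orientation: [0.044, 0.999, -0.0, 0.001]
contact_force: [-0.2, -0.3, 0.1]
grip_width: 0.815
```

>>> drive_tool:
  moves:
    - [0,0,0,0,0,0,-1]
    - [0,0,0,0,0,0,-1]
    - [0,0,0,0,0,0,-1]
    - [0,0,0,0,0,0,-1]

```text
t: 4.65
eef_pos: [0.6874, -0.1248, 0.0224]
orientation: [0.043, 0.999, -0.0, 0.001]
contact_force: [-1.0, -0.5, 4.9]
grip_width: 0.386
```

```bash
python3 go.py 465 298.5 150 86;  python3 -c "
from h import *
c=cap('side','s2');cv2.imwrite('pics/s2z.png',cv2.resize(c['frame'][110:240,270:400],None,fx=4,fy=4))"
```

```text
t 4.65 pos [ 687.4 -124.8   22.4] F [-1.  -0.5  4.9] grip 0.386 q [-0.18  0.77  0.31  1.11 -0.   -0.09]
turn [-0.01  0.11 -0.98] shift [ 0.2581  0.4023 -0.1282]
```

View pics/s2z.png

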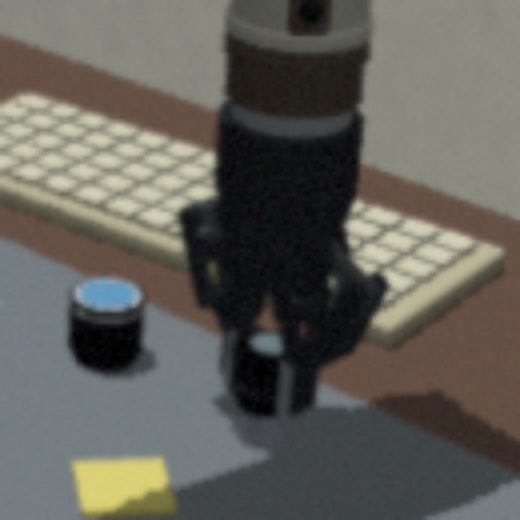

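>>> drive_tool:
  moves:
    - [0,0,0,0,0,-0.01,-1]
    - [0,0,0,0,0,-0.035,-1]
    - [0,0,0,0,0,-0.075,-1]
    - [0,0,-1,0.01,0.02,-0.11,-1]
    - [0,0,-1,0.03,0.05,-0.128,-1]

```text
t: 5.32
eef_pos: [0.662, -0.0728, 0.1516]
orientation: [0.036, 0.999, -0.0, 0.002]
contact_force: [1.1, 0.8, 0.6]
grip_width: 0.386
```

>>> drive_tool:
  moves:
    - [0,0,0,0.028,0.045,0,-1]
    - [0,0,0,0.056,0.09,0,-1]
    - [0,0,0,0.084,0.135,0,-1]
    - [0,0,0,0.112,0.18,0,-1]
    - [0,0,0,0.14,0.22,0,-1]

```text
t: 5.95
eef_pos: [0.5354, 0.1584, 0.1493]
orientation: [0.035, 0.999, -0.0, -0.0]
contact_force: [0.3, 0.5, -0.4]
grip_width: 0.389
```

>>> drive_tool:
  moves:
    - [0,0,0,0.03,0.045,0,-1]
    - [0,0,0,0.06,0.09,0,-1]
    - [0,0,0,0.08,0.12,0,-1]
    - [0,0,0,0.08,0.12,0,-1]
    - [0,0,0,0.08,0.12,0,-1]

```text
t: 6.58
eef_pos: [0.4653, 0.2818, 0.1492]
orientation: [0.035, 0.999, -0.0, -0.0]
contact_force: [0.0, 0.1, -0.9]
grip_width: 0.387
```

```bash
python3 go.py 465 298.5 60 86;  python3 -c "
from h import *
c=cap('side','s3');cv2.imwrite('pics/s3z.png',cv2.resize(c['frame'][60:220,90:250],None,fx=3.5,fy=3.5))"
```

```text
t 6.58 pos [465.3 281.8 149.2] F [ 0.   0.1 -0.9] grip 0.387 q [ 0.54  0.38 -0.03  1.17 -0.    0.61]
turn [-0.05 -0.01  0.02] shift [0.0014 0.0167 0.0892]
```

View pics/s3z.png

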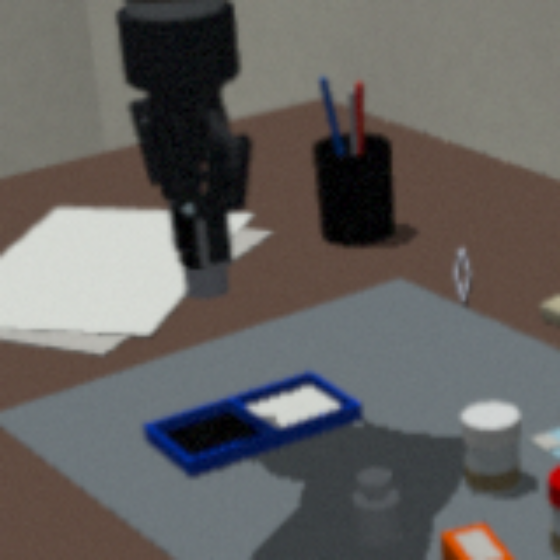

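>>> drive_tool:
  moves:
    - [0,0,0,0.0014,0.0167,0.02,-1]
    - [0,0,0,0.0014,0.0167,0.055,-1]
    - [0,0,0,0.0014,0.0167,0.085,-1]
    - [0,0,0,0.0014,0.0167,0.106,-1]
    - [0,0,0,0.0014,0.0167,0.114,-1]

```text
t: 7.25
eef_pos: [0.4649, 0.2971, 0.0338]
orientation: [0.036, 0.999, -0.001, -0.001]
contact_force: [-0.5, -1.1, -0.3]
grip_width: 0.385
```

>>> drive_tool:
  moves:
    - [0,0,0,0,0,0.003,-1]
    - [0,0,0,0,0,0.0055,-1]
    - [0,0,0,0,0,0.0055,-1]
    - [0,0,0,0,0,0.0055,-1]

```text
t: 7.75
eef_pos: [0.4655, 0.2992, 0.0305]
orientation: [0.035, 0.999, 0.0, 0.0]
contact_force: [0.3, -0.9, -1.5]
grip_width: 0.387
```

```bash
python3 go.py 465 298.5 26.4 86
```

```text
t 7.75 pos [465.5 299.2  30.5] F [ 0.3 -0.9 -1.5] grip 0.387 q [ 0.57  0.51 -0.16  0.9  -0.    0.64]
turn [0.04 0.06 0.02] shift [ 0.0004 -0.0008  0.0041]
```

>>> drive_tool:
  moves:
    - [0,0,0,0,0,0.001,-1]
    - [0,0,0,0,0,0.002,-1]
    - [0,0,0,0,0,0.003,-1]
    - [0,0,0,0,0,0.003,-1]
    - [0,0,0,0,0,0.003,-1]

```text
t: 8.38
eef_pos: [0.4651, 0.2989, 0.0267]
orientation: [0.035, 0.999, -0.0, -0.0]
contact_force: [0.9, 0.7, -0.9]
grip_width: 0.388
```

>>> drive_tool:
  moves:
    - [0,0,0,0,0,0.0005,-1]
    - [0,0,0,0,0,0.001,-1]
    - [0,0,0,0,0,0.001,-1]

```text
t: 8.75
eef_pos: [0.4652, 0.299, 0.0263]
orientation: [0.035, 0.999, 0.0, 0.0]
contact_force: [-2.1, -2.0, 4.6]
grip_width: 0.386
```

>>> drive_tool:
  moves:
    - [0,0,0,0,0,0.0003,-0.15]
    - [0,0,0,0,0,0.0003,0.0]
    - [0,0,0,0,0,0.0003,0.3]
    - [0,0,0,0,0,0.0003,1]
    - [0,0,0,0,0,0.0003,1]

```text
t: 9.38
eef_pos: [0.4651, 0.2989, 0.0254]
orientation: [0.035, 0.999, -0.0, -0.0]
contact_force: [-0.2, -0.1, -1.1]
grip_width: 0.998
```

>>> drive_tool:
  moves:
    - [0,0,0,0,0,-0.01,1]
    - [0,0,0,0,0,-0.04,1]
    - [0,0,0,0,0,-0.08,1]
    - [0,0,0,0,0,-0.12,1]
    - [0,0,0,0,0,-0.12,1]

```text
t: 10.0
eef_pos: [0.4676, 0.3006, 0.1503]
orientation: [0.035, 0.999, 0.003, 0.004]
contact_force: [0.8, 0.0, -0.0]
grip_width: 0.998
```

```bash
python3 go.py 563.5 6 130 86
```

```text
t 10.0 pos [467.6 300.6 150.3] F [ 0.8  0.  -0. ] grip 0.998 q [ 0.57  0.39 -0.    1.17 -0.    0.64]
turn [0.32 0.42 0.01] shift [-0.116  -0.2873  0.0196]
```

>>> drive_tool:
  moves:
    - [0,0,0,-0.02,-0.048,0,1]
    - [0,0,0,-0.044,-0.105,0,1]
    - [0,0,0,-0.068,-0.162,0,1]
    - [0,0,0,-0.092,-0.22,0,1]
    - [0,0,0,-0.11,-0.265,0.01,1]

```text
t: 10.62
eef_pos: [0.5572, 0.0245, 0.1358]
orientation: [0.035, 0.999, 0.0, 0.001]
contact_force: [0.7, 0.3, -0.4]
grip_width: 0.995
```

>>> drive_tool:
  moves:
    - [0,0,0,-0.0085,-0.02,0.02,1]
    - [0,0,0,-0.0085,-0.02,0.03,1]
    - [0,0,0,-0.0085,-0.02,0.03,1]
    - [0,0,0,-0.0085,-0.02,0.03,1]

```text
t: 11.12
eef_pos: [0.5635, 0.0076, 0.106]
orientation: [0.034, 0.999, 0.0, 0.0]
contact_force: [0.7, 0.2, -0.0]
grip_width: 0.998
```

```bash
python3 go.py 563.5 6 27 86;  python3 -c "
from h import *
c=cap('side','s4')
c=cap('top','t4')
np.save('t4.npy',c)
"
```

```text
t 11.12 pos [563.5   7.6 106. ] F [ 0.7  0.2 -0. ] grip 0.998 q [ 0.01  0.45 -0.04  1.09  0.    0.08]
turn [0.01 0.02 0.11] shift [-0.0001 -0.0016  0.079 ]
```

View pics/s4.png

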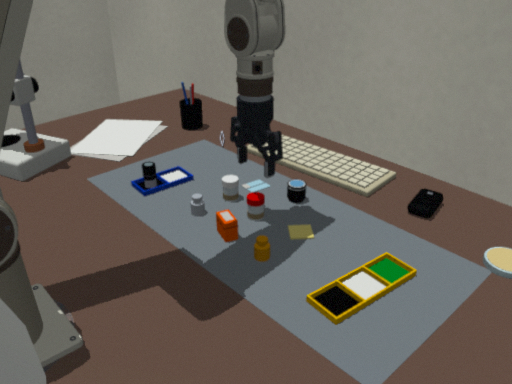

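View pics/t4.png

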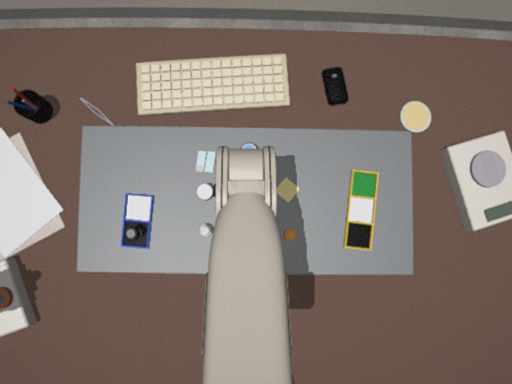

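>>> drive_tool:
  moves:
    - [0,0,0,0,-0.0015,0.02,1]
    - [0,0,0,0,-0.0015,0.05,1]
    - [0,0,0,0,-0.0015,0.079,1]
    - [0,0,0,0,-0.0015,0.079,1]
    - [0,0,0,0,-0.0015,0.079,-1]

```text
t: 11.85
eef_pos: [0.5643, 0.0053, 0.0278]
orientation: [0.034, 0.999, 0.0, 0.001]
contact_force: [0.6, -0.4, 0.6]
grip_width: 0.816
```

>>> drive_tool:
  moves:
    - [0,0,0,0,0,0,-1]
    - [0,0,0,0,0,0,-1]
    - [0,0,0,0,0,0,-1]
    - [0,0,0,0,0,0,-1]

```text
t: 12.35
eef_pos: [0.5647, 0.005, 0.0282]
orientation: [0.035, 0.999, 0.0, 0.002]
contact_force: [-1.2, 0.2, 7.1]
grip_width: 0.469
```

```bash
python3 go.py 535 294 150 86
```

```text
t 12.35 pos [564.7   5.   28.2] F [-1.2  0.2  7.1] grip 0.469 q [ 0.01  0.53 -0.13  0.91  0.    0.08]
turn [0.03 0.18 0.01] shift [ 0.0494  0.2863 -0.1218]
```

>>> drive_tool:
  moves:
    - [0,0,0,0,0,-0.01,-1]
    - [0,0,0,0,0,-0.035,-1]
    - [0,0,0,0,0,-0.075,-1]
    - [0,0,0,0,0,-0.11,-1]
    - [0,0,0,0.006,0.03,-0.122,-1]

```text
t: 12.98
eef_pos: [0.5612, 0.034, 0.1518]
orientation: [0.037, 0.999, -0.0, 0.003]
contact_force: [0.3, 0.3, -0.8]
grip_width: 0.466
```

>>> drive_tool:
  moves:
    - [0,0,0,0.008,0.05,0,-1]
    - [0,0,0,0.017,0.1,0,-1]
    - [0,0,0,0.025,0.15,0,-1]
    - [0,0,0,0.034,0.2,0,-1]
    - [0,0,0,0.04,0.235,0,-1]

```text
t: 13.6
eef_pos: [0.5352, 0.2745, 0.1488]
orientation: [0.034, 0.999, 0.0, -0.0]
contact_force: [1.0, -0.3, -1.0]
grip_width: 0.465
```

>>> drive_tool:
  moves:
    - [0,0,0,0.0034,0.0213,0.02,-1]
    - [0,0,0,0.0034,0.0213,0.04,-1]
    - [0,0,0,0.0034,0.0213,0.05,-1]
    - [0,0,0,0.0034,0.0213,0.05,-1]
    - [0,0,0,0.0034,0.0213,0.05,-1]

```text
t: 14.22
eef_pos: [0.5346, 0.2935, 0.099]
orientation: [0.035, 0.999, 0.0, 0.0]
contact_force: [0.9, 0.8, -0.9]
grip_width: 0.467
```

```bash
python3 go.py 535 294 32 86;  python3 -c "
from h import *
c=cap('side','s5');cv2.imwrite('pics/s5z.png',cv2.resize(c['frame'][60:220,90:250],None,fx=3.5,fy=3.5))"
```

```text
t 14.22 pos [534.6 293.5  99. ] F [ 0.9  0.8 -0.9] grip 0.467 q [ 0.5   0.54  0.09  1.13 -0.    0.57]
turn [ 0.03  0.04 -0.05] shift [-0.0003  0.0005  0.067 ]
```

View pics/s5z.png

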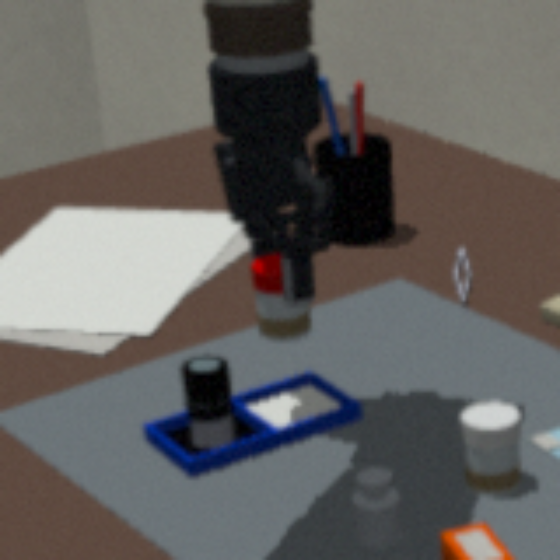

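>>> drive_tool:
  moves:
    - [0,0,0,0,0.0005,0.02,-1]
    - [0,0,0,0,0.0005,0.045,-1]
    - [0,0,0,0,0.0005,0.06,-1]
    - [0,0,0,0,0.0005,0.063,-1]
    - [0,0,0,0,0.0005,0.063,-1]

```text
t: 14.9
eef_pos: [0.5345, 0.2946, 0.0361]
orientation: [0.035, 0.999, 0.0, 0.0]
contact_force: [-0.4, -0.1, -2.2]
grip_width: 0.464
```

>>> drive_tool:
  moves:
    - [0,0,0,0,0,0.001,-1]
    - [0,0,0,0,0,0.002,-1]
    - [0,0,0,0,0,0.003,-1]
    - [0,0,0,0,0,0.003,-1]

```text
t: 15.4
eef_pos: [0.5341, 0.2944, 0.0325]
orientation: [0.035, 0.999, -0.0, 0.0]
contact_force: [0.5, 1.0, -0.2]
grip_width: 0.463
```

>>> drive_tool:
  moves:
    - [0,0,0,0,0,0.0005,-1]
    - [0,0,0,0,0,0.001,-1]
    - [0,0,0,0,0,0.001,-1]

```text
t: 15.78
eef_pos: [0.5343, 0.2945, 0.0323]
orientation: [0.035, 0.999, 0.0, 0.0]
contact_force: [-2.1, -0.8, 5.4]
grip_width: 0.468
```

Contact. Release and rise, then on to the lens.

>>> drive_tool:
  moves:
    - [0,0,0,0,0,0,0.0]
    - [0,0,0,0,0,0,0.1]
    - [0,0,0,0,0,0,0.4]
    - [0,0,0,0,0,0,1]
    - [0,0,0,0,0,0,1]

```text
t: 16.4
eef_pos: [0.5341, 0.2944, 0.0314]
orientation: [0.035, 0.999, -0.0, -0.0]
contact_force: [-0.5, -0.8, -0.2]
grip_width: 1.004
```

>>> drive_tool:
  moves:
    - [0,0,0,0,0,-0.01,1]
    - [0,0,0,0,0,-0.04,1]
    - [0,0,0,0,0,-0.08,1]
    - [0,0,0,0,0,-0.12,1]
    - [0,0,0,0,0,-0.12,1]

```text
t: 17.02
eef_pos: [0.5367, 0.2959, 0.1569]
orientation: [0.035, 0.999, 0.003, 0.004]
contact_force: [0.1, -0.2, -0.3]
grip_width: 1.003
```

```bash
python3 -c "
from h import *
c=cap('side','s6');cv2.imwrite('pics/s6z.png',cv2.resize(c['frame'][100:220,100:220],None,fx=4,fy=4))"; python3 go.py 688 -3 140 85
```

```text
t 17.07 pos [535.4 295.2 154.3] F [-1.   0.  -0.3] grip 1.0 q [0.5  0.5  0.18 1.25 0.   0.57]
turn [0.17 0.26 1.01] shift [-0.1729 -0.2869  0.0143]
```

View pics/s6z.png

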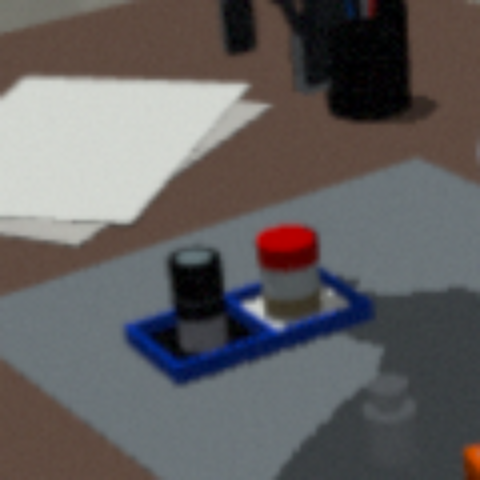

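>>> drive_tool:
  moves:
    - [0,0,0,-0.028,-0.046,0,1]
    - [0,0,0,-0.058,-0.095,0,1]
    - [0,0,0,-0.088,-0.145,0,1]
    - [0,0,0,-0.118,-0.195,0,1]
    - [0,0,1,-0.148,-0.245,0.01,1]

```text
t: 17.7
eef_pos: [0.6651, 0.0381, 0.141]
orientation: [0.044, 0.999, 0.0, -0.0]
contact_force: [0.5, 0.0, -0.8]
grip_width: 0.999
```

>>> drive_tool:
  moves:
    - [0,0,0,-0.02,-0.035,0,1]
    - [0,0,0,-0.025,-0.041,0.02,1]
    - [0,0,0,-0.025,-0.041,0.06,1]
    - [0,0,0,-0.025,-0.041,0.06,1]
    - [0,0,0,-0.025,-0.041,0.06,1]

```text
t: 18.32
eef_pos: [0.6857, -0.0023, 0.0816]
orientation: [0.043, 0.999, 0.0, -0.0]
contact_force: [0.7, 0.4, 0.3]
grip_width: 1.0
```

```bash
python3 go.py 688 -3 12 85
```

```text
t 18.32 pos [685.7  -2.3  81.6] F [0.7 0.4 0.3] grip 1.0 q [-0.    0.7   0.34  1.21  0.    0.08]
turn [ 0.01 -0.05  0.08] shift [-0.0024 -0.0005  0.0696]
```

>>> drive_tool:
  moves:
    - [0,0,0,-0.0024,-0.0005,0.015,1]
    - [0,0,0,-0.0024,-0.0005,0.045,1]
    - [0,0,0,-0.0024,-0.0005,0.069,1]
    - [0,0,0,-0.0024,-0.0005,0.069,1]
    - [0,0,0,-0.0024,-0.0005,0.069,-1]

```text
t: 18.95
eef_pos: [0.6894, -0.0038, 0.0138]
orientation: [0.043, 0.999, 0.0, 0.001]
contact_force: [0.4, -0.3, 0.4]
grip_width: 0.814
```

>>> drive_tool:
  moves:
    - [0,0,0,0,0,0,-1]
    - [0,0,0,0,0,0,-1]
    - [0,0,0,0,0,0,-1]
    - [0,0,0,0,0,0,-1]

```text
t: 19.45
eef_pos: [0.6899, -0.0039, 0.0146]
orientation: [0.044, 0.999, 0.0, 0.002]
contact_force: [-0.6, 0.8, 5.6]
grip_width: 0.513
```

```bash
python3 go.py 467.5 -304.5 140 84
```

```text
t 19.45 pos [689.9  -3.9  14.6] F [-0.6  0.8  5.6] grip 0.513 q [-0.01  0.76  0.27  1.07  0.    0.08]
turn [0.03 0.22 1.01] shift [ 0.1949 -0.3187 -0.1263]
```

>>> drive_tool:
  moves:
    - [0,0,0,0,0,-0.01,-1]
    - [0,0,0,0,0,-0.035,-1]
    - [0,0,0,0,0,-0.075,-1]
    - [0,0,0,0,0,-0.11,-1]
    - [0,0,1,0.016,-0.025,-0.125,-1]

```text
t: 20.08
eef_pos: [0.672, -0.0262, 0.1403]
orientation: [0.051, 0.999, 0.0, 0.002]
contact_force: [-0.0, -0.8, -1.5]
grip_width: 0.511
```

>>> drive_tool:
  moves:
    - [0,0,0,0.027,-0.044,0,-1]
    - [0,0,0,0.054,-0.088,0,-1]
    - [0,0,0,0.081,-0.132,0,-1]
    - [0,0,0,0.108,-0.176,0,-1]
    - [0,0,0,0.135,-0.22,0,-1]

```text
t: 20.7
eef_pos: [0.5115, -0.2333, 0.1376]
orientation: [0.052, 0.999, -0.0, -0.0]
contact_force: [-0.1, -1.9, -1.3]
grip_width: 0.512
```

>>> drive_tool:
  moves:
    - [0,0,0,0.025,-0.042,0,-1]
    - [0,0,0,0.042,-0.07,0.02,-1]
    - [0,0,0,0.042,-0.07,0.05,-1]
    - [0,0,0,0.042,-0.07,0.05,-1]
    - [0,0,0,0.042,-0.07,0.05,-1]

```text
t: 21.32
eef_pos: [0.4644, -0.2974, 0.0883]
orientation: [0.052, 0.999, -0.0, 0.0]
contact_force: [-0.2, -0.6, -0.6]
grip_width: 0.512
```

```bash
python3 go.py 467.5 -304.5 18 84;python3 -c "
from h import *
c=cap('side','s7');cv2.imwrite('pics/s7z.png',cv2.resize(c['frame'][140:340,270:430],None,fx=3,fy=3))"
```

```text
t 21.32 pos [ 464.4 -297.4   88.3] F [-0.2 -0.6 -0.6] grip 0.512 q [-0.57  0.44 -0.1   1.03  0.   -0.47]
turn [-0.01  0.03  0.04] shift [-0.0038 -0.0067  0.0703]
```

View pics/s7z.png

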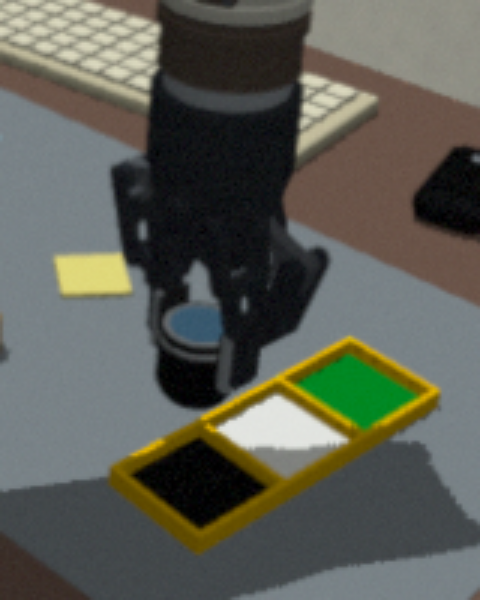

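>>> drive_tool:
  moves:
    - [0,0,0,-0.0038,-0.0067,0.01,-1]
    - [0,0,0,-0.0038,-0.0067,0.035,-1]
    - [0,0,0,-0.0038,-0.0067,0.057,-1]
    - [0,0,0,-0.0038,-0.0067,0.065,-1]
    - [0,0,0,-0.0038,-0.0067,0.065,-1]

```text
t: 22.0
eef_pos: [0.4671, -0.3044, 0.0222]
orientation: [0.052, 0.999, 0.0, -0.0]
contact_force: [0.0, 0.7, -0.8]
grip_width: 0.509
```

>>> drive_tool:
  moves:
    - [0,0,0,0,0,0.001,-1]
    - [0,0,0,0,0,0.002,-1]
    - [0,0,0,0,0,0.003,-1]
    - [0,0,0,0,0,0.003,-1]

```text
t: 22.5
eef_pos: [0.4671, -0.3046, 0.0197]
orientation: [0.052, 0.999, -0.0, 0.0]
contact_force: [-0.9, -0.6, -0.9]
grip_width: 0.517
```

>>> drive_tool:
  moves:
    - [0,0,0,0,0,0.0005,-1]
    - [0,0,0,0,0,0.001,-1]
    - [0,0,0,0,0,0.001,-1]

```text
t: 22.88
eef_pos: [0.467, -0.3045, 0.0186]
orientation: [0.052, 0.999, 0.0, -0.0]
contact_force: [-0.1, 0.9, -0.5]
grip_width: 0.514
```

>>> drive_tool:
  moves:
    - [0,0,0,0,0,0.0005,-1]
    - [0,0,0,0,0,0.001,-1]
    - [0,0,0,0,0,0.001,-1]

```text
t: 23.25
eef_pos: [0.467, -0.3045, 0.0185]
orientation: [0.052, 0.999, -0.0, 0.0]
contact_force: [-1.8, 1.3, 7.3]
grip_width: 0.514
```

>>> drive_tool:
  moves:
    - [0,0,0,0,0,0,0.1]
    - [0,0,0,0,0,0,0.2]
    - [0,0,0,0,0,0,0.4]
    - [0,0,0,0,0,0,1]
    - [0,0,0,0,0,0,1]

```text
t: 23.88
eef_pos: [0.467, -0.3045, 0.0174]
orientation: [0.052, 0.999, 0.0, -0.0]
contact_force: [-0.0, 0.9, 0.3]
grip_width: 1.002
```

>>> drive_tool:
  moves:
    - [0,0,0,0,0,-0.01,1]
    - [0,0,0,0,0,-0.04,1]
    - [0,0,0,0,0,-0.08,1]
    - [0,0,0,0,0,-0.12,1]
    - [0,0,0,0,0,-0.12,1]

```text
t: 24.5
eef_pos: [0.4696, -0.3062, 0.1423]
orientation: [0.052, 0.999, -0.002, 0.004]
contact_force: [-0.1, 0.3, 0.3]
grip_width: 1.002
```

```bash
python3 -c "
from h import *
c=cap('side','s8');cv2.imwrite('pics/s8z.png',cv2.resize(c['frame'][240:330,300:430],None,fx=4,fy=4))"; python3 go.py 467.5 -8 130 162.3; python3 go.py 467.5 -8 130 -17.7
```

```text
t 24.55 pos [ 468.3 -305.3  140.1] F [ 0.4 -0.2 -0.2] grip 1.0 q [-0.58  0.41 -0.    1.16  0.   -0.47]
turn [ -0.29   0.13 -78.29] shift [0.0319 0.2956 0.0092]
t 24.55 pos [ 468.3 -305.3  140.1] F [ 0.4 -0.2 -0.2] grip 1.0 q [-0.58  0.41 -0.    1.16  0.   -0.47]
turn [  0.14   0.31 101.71] shift [0.0319 0.2956 0.0092]
```

View pics/s8z.png

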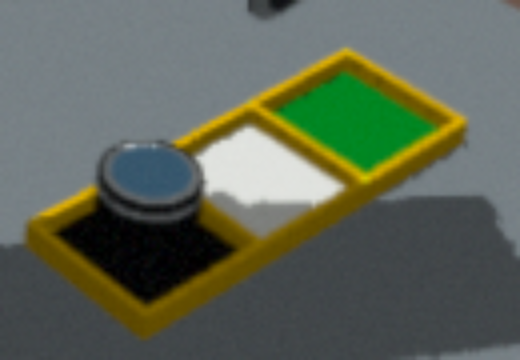

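>>> drive_tool:
  moves:
    - [0,0,-9,0.005,0.045,0,1]
    - [0,0,-19,0.01,0.095,0,1]
    - [0,0,-29,0.016,0.145,0,1]
    - [0,0,-39,0.022,0.195,0,1]
    - [0,0,-48,0.028,0.245,0,1]

```text
t: 25.18
eef_pos: [0.4636, -0.0563, 0.1365]
orientation: [-0.361, 0.933, 0.001, -0.001]
contact_force: [0.8, -0.4, -0.7]
grip_width: 1.002
```

```bash
python3 go.py 467.5 -8 90 162.3
```

```text
t 25.18 pos [463.6 -56.3 136.5] F [ 0.8 -0.4 -0.7] grip 1.002 q [-0.12  0.24 -0.25  1.08  0.   -0.86]
turn [  0.11  -0.05 -30.01] shift [-0.0355  0.033   0.0465]
```

>>> drive_tool:
  moves:
    - [0,0,-10,-0.016,0.015,0,1]
    - [0,0,-20,-0.03,0.028,0.01,1]
    - [0,0,-30,-0.0355,0.033,0.03,1]
    - [0,0,-30,-0.0355,0.033,0.0465,1]
    - [0,0,-30,-0.0355,0.033,0.0465,1]

```text
t: 25.8
eef_pos: [0.4667, -0.0094, 0.089]
orientation: [-0.588, 0.809, 0.002, -0.002]
contact_force: [-0.8, 1.0, 0.2]
grip_width: 1.001
```

```bash
python3 -c "
from h import *
c=cap('side','s9');cv2.imwrite('pics/s9z.png',cv2.resize(c['frame'][130:270,170:310],None,fx=4,fy=4))"; python3 go.py 467.5 -8 12 162.3
```

```text
t 25.85 pos [467.7  -9.6  90. ] F [ 0.5  0.8 -0.5] grip 0.998 q [-0.02  0.3  -0.31  0.96 -0.   -1.28]
turn [ 0.17 -0.05 -0.29] shift [-0.0015  0.0005  0.078 ]
```

View pics/s9z.png

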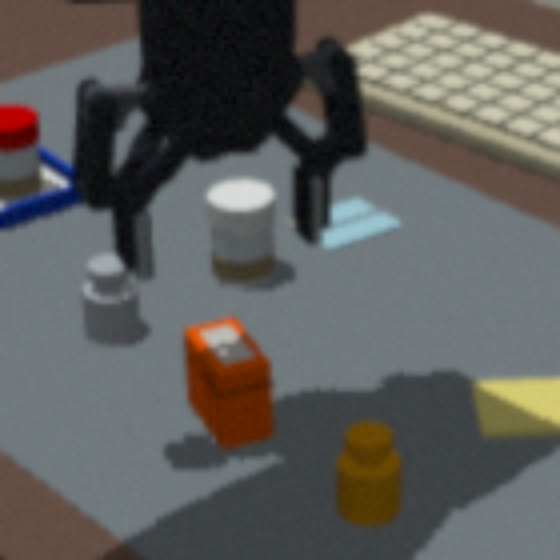

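>>> drive_tool:
  moves:
    - [0,0,0,-0.0015,0.0005,0.015,1]
    - [0,0,0,-0.0015,0.0005,0.045,1]
    - [0,0,0,-0.0015,0.0005,0.078,1]
    - [0,0,0,-0.0015,0.0005,0.078,1]
    - [0,0,0,-0.0015,0.0005,0.078,-1]

```text
t: 26.48
eef_pos: [0.47, -0.0082, 0.0142]
orientation: [-0.588, 0.809, -0.0, 0.001]
contact_force: [-0.8, -0.0, -0.0]
grip_width: 0.813
```

>>> drive_tool:
  moves:
    - [0,0,0,0,0,0,-1]
    - [0,0,0,0,0,0,-1]
    - [0,0,0,0,0,0,-1]
    - [0,0,0,0,0,0,-1]
    - [0,0,0,0,0,0,-1]

```text
t: 27.1
eef_pos: [0.47, -0.0081, 0.0142]
orientation: [-0.588, 0.809, -0.001, 0.001]
contact_force: [-0.3, 0.7, 7.0]
grip_width: 0.346
```

```bash
python3 go.py 537 -312 130 84
```

```text
t 27.1 pos [470.   -8.1  14.2] F [-0.3  0.7  7. ] grip 0.346 q [-0.02  0.4  -0.4   0.76 -0.   -1.27]
turn [-0.08  0.12 78.01] shift [ 0.2683 -0.1578 -0.1157]
```

>>> drive_tool:
  moves:
    - [0,0,0,0,0,-0.01,-1]
    - [0,0,0,0,0,-0.035,-1]
    - [0,0,0,0,0,-0.075,-1]
    - [0,0,2,0,0,-0.105,-1]
    - [0,0,8,0.01,-0.006,-0.116,-1]

```text
t: 27.72
eef_pos: [0.4727, -0.0191, 0.1316]
orientation: [-0.529, 0.848, -0.001, 0.002]
contact_force: [-0.4, -0.8, -0.3]
grip_width: 0.348
```

```bash
python3 go.py 537 -312 130 84
```

```text
t 27.73 pos [472.7 -19.1 131.6] F [-0.4 -0.8 -0.3] grip 0.348 q [-0.04  0.26 -0.25  1.06  0.   -1.16]
turn [-0.11  0.19 69.91] shift [ 0.2347 -0.1866  0.0018]
```

>>> drive_tool:
  moves:
    - [0,0,9,0.033,-0.026,0,-1]
    - [0,0,19,0.072,-0.057,0,-1]
    - [0,0,29,0.11,-0.088,0,-1]
    - [0,0,39,0.15,-0.119,0,-1]
    - [0,0,48,0.188,-0.149,0,-1]

```text
t: 28.35
eef_pos: [0.5231, -0.2552, 0.1293]
orientation: [-0.137, 0.991, 0.0, -0.0]
contact_force: [0.5, 0.5, -0.3]
grip_width: 0.348
```

```bash
python3 go.py 537 -312 90 84
```

```text
t 28.35 pos [ 523.1 -255.2  129.3] F [ 0.5  0.5 -0.3] grip 0.348 q [-0.45  0.46  0.05  1.16  0.   -0.73]
turn [ 1.00e-02 -1.00e-02  2.17e+01] shift [ 0.002  -0.0584  0.0393]
```

>>> drive_tool:
  moves:
    - [0,0,8,0.001,-0.03,0,-1]
    - [0,0,16,0.002,-0.05,0,-1]
    - [0,0,21.7,0.002,-0.0584,0.015,-1]
    - [0,0,21.7,0.002,-0.0584,0.035,-1]
    - [0,0,21.7,0.002,-0.0584,0.039,-1]

```text
t: 28.98
eef_pos: [0.5359, -0.3097, 0.0884]
orientation: [0.05, 0.999, 0.001, -0.002]
contact_force: [0.2, -0.1, -0.7]
grip_width: 0.347
```

```bash
python3 -c "
from h import *
c=cap('side','s10');cv2.imwrite('pics/s10z.png',cv2.resize(c['frame'][180:330,300:430],None,fx=4,fy=4))"; python3 go.py 537 -312 18 84
```

```text
t 29.02 pos [ 536.3 -309.8   88.8] F [-0.4  0.1 -0.7] grip 0.341 q [-0.52  0.57  0.12  1.12  0.   -0.42]
turn [ 0.07 -0.16  0.31] shift [-0.0011 -0.0022  0.0708]
```

View pics/s10z.png

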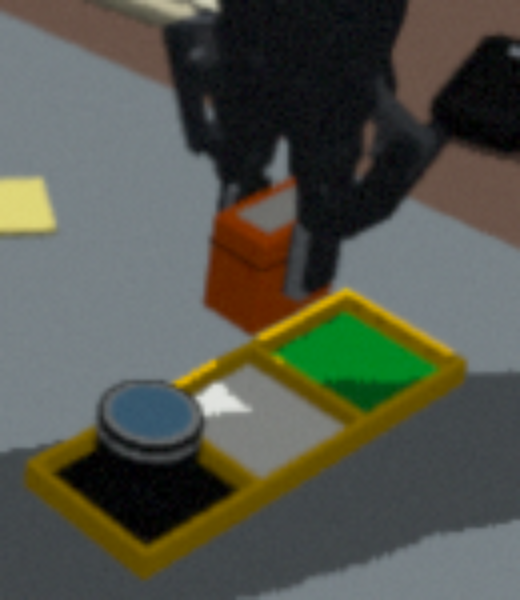

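>>> drive_tool:
  moves:
    - [0,0,0.3,-0.001,-0.0022,0.015,-1]
    - [0,0,0.3,-0.001,-0.0022,0.04,-1]
    - [0,0,0.3,-0.001,-0.0022,0.06,-1]
    - [0,0,0.3,-0.001,-0.0022,0.067,-1]
    - [0,0,0.3,-0.001,-0.0022,0.067,-1]

```text
t: 29.65
eef_pos: [0.5381, -0.3126, 0.0228]
orientation: [0.052, 0.999, 0.0, -0.0]
contact_force: [0.4, 0.0, -0.0]
grip_width: 0.346
```

>>> drive_tool:
  moves:
    - [0,0,0,0,0,0.001,-1]
    - [0,0,0,0,0,0.002,-1]
    - [0,0,0,0,0,0.0025,-1]
    - [0,0,0,0,0,0.0025,-1]

```text
t: 30.15
eef_pos: [0.5382, -0.3127, 0.0207]
orientation: [0.052, 0.999, -0.0, 0.0]
contact_force: [-0.5, -0.8, -1.1]
grip_width: 0.347
```

>>> drive_tool:
  moves:
    - [0,0,0,0,0,0.0005,-1]
    - [0,0,0,0,0,0.001,-1]
    - [0,0,0,0,0,0.001,-1]

```text
t: 30.52
eef_pos: [0.5381, -0.3126, 0.0194]
orientation: [0.052, 0.999, 0.0, -0.0]
contact_force: [0.2, -0.6, -0.4]
grip_width: 0.349
```

>>> drive_tool:
  moves:
    - [0,0,0,0,0,0.0005,-1]
    - [0,0,0,0,0,0.001,-1]
    - [0,0,0,0,0,0.001,-1]

```text
t: 30.9
eef_pos: [0.538, -0.3126, 0.0184]
orientation: [0.052, 0.999, 0.0, -0.0]
contact_force: [-0.3, -0.3, -1.6]
grip_width: 0.346
```

>>> drive_tool:
  moves:
    - [0,0,0,0,0,0.0005,-1]
    - [0,0,0,0,0,0.0007,-1]
    - [0,0,0,0,0,0.0007,-1]

```text
t: 31.28
eef_pos: [0.5382, -0.3127, 0.0182]
orientation: [0.052, 0.999, -0.0, 0.0]
contact_force: [-2.2, 0.3, 3.7]
grip_width: 0.342
```

>>> drive_tool:
  moves:
    - [0,0,0,0,0,0.0002,-0.25]
    - [0,0,0,0,0,0.0002,-0.1]
    - [0,0,0,0,0,0.0002,0.2]
    - [0,0,0,0,0,0.0002,1]
    - [0,0,0,0,0,0.0002,1]

```text
t: 31.9
eef_pos: [0.5381, -0.3127, 0.0175]
orientation: [0.052, 0.999, 0.0, -0.0]
contact_force: [-0.3, -0.3, 0.6]
grip_width: 0.984
```

>>> drive_tool:
  moves:
    - [0,0,0,0,0,-0.01,1]
    - [0,0,0,0,0,-0.04,1]
    - [0,0,0,0,0,-0.08,1]
    - [0,0,0,0,0,-0.12,1]
    - [0,0,0,0,0,-0.12,1]

```text
t: 32.52
eef_pos: [0.5408, -0.3142, 0.143]
orientation: [0.052, 0.999, -0.002, 0.004]
contact_force: [1.2, -0.6, 0.5]
grip_width: 1.0
```

```bash
python3 -c "
from h import *
c=cap('side','s11');cv2.imwrite('pics/s11z.png',cv2.resize(c['frame'][220:330,300:430],None,fx=4,fy=4))"; python3 go.py 467 -116.5 130 84
```

```text
t 32.58 pos [ 539.5 -313.5  140.5] F [ 0.3  0.1 -0.3] grip 1.002 q [-0.53  0.53  0.2   1.23 -0.   -0.42]
turn [-0.13  0.28  0.01] shift [0.0927 0.1884 0.0096]
```

View pics/s11z.png

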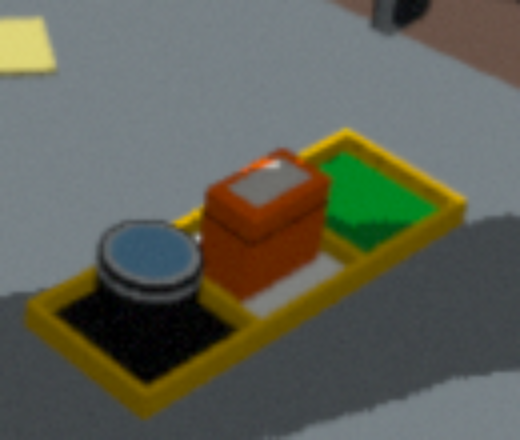

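>>> drive_tool:
  moves:
    - [0,0,0,0.022,0.045,0,1]
    - [0,0,0,0.046,0.094,0,1]
    - [0,0,0,0.07,0.144,0.01,1]
    - [0,0,0,0.091,0.188,0.03,1]
    - [0,0,0,0.091,0.188,0.05,1]

```text
t: 33.2
eef_pos: [0.4644, -0.113, 0.0862]
orientation: [0.05, 0.999, 0.001, -0.002]
contact_force: [0.3, -1.0, -0.7]
grip_width: 0.999
```

>>> drive_tool:
  moves:
    - [0,0,0,0,0,0.01,1]
    - [0,0,0,0,0,0.01,1]
    - [0,0,0,0,0,0.01,1]

```text
t: 33.58
eef_pos: [0.4678, -0.1169, 0.0779]
orientation: [0.053, 0.999, -0.0, 0.0]
contact_force: [0.4, 0.2, -0.4]
grip_width: 0.999
```

```bash
python3 go.py 467 -116.5 9 84
```

```text
t 33.58 pos [ 467.8 -116.9   77.9] F [ 0.4  0.2 -0.4] grip 0.999 q [-0.24  0.33 -0.3   0.94 -0.   -0.14]
turn [-0.01  0.04 -0.05] shift [0.0009 0.0003 0.0689]
```

>>> drive_tool:
  moves:
    - [0,0,0,0.0005,0.0003,0.015,1]
    - [0,0,0,0.0005,0.0003,0.045,1]
    - [0,0,0,0.0005,0.0003,0.069,1]
    - [0,0,0,0.0005,0.0003,0.069,1]
    - [0,0,0,0.0005,0.0003,0.069,-1]
  squeeze: 50

```text
t: 34.2
eef_pos: [0.4678, -0.1164, 0.0096]
orientation: [0.053, 0.999, -0.0, 0.001]
contact_force: [0.5, 0.2, 0.8]
grip_width: 0.815
```

>>> drive_tool:
  moves:
    - [0,0,0,0,0,0,-1]
    - [0,0,0,0,0,0,-1]
    - [0,0,0,0,0,0,-1]
    - [0,0,0,0,0,0,-1]
    - [0,0,0,0,0,0,-1]

```text
t: 34.83
eef_pos: [0.4677, -0.116, 0.0098]
orientation: [0.052, 0.999, -0.0, 0.001]
contact_force: [-1.3, -0.1, 6.2]
grip_width: 0.354
```

```bash
python3 go.py 607 -319.5 130 84; python3 -c "
from h import *
c=cap('side','s12');cv2.imwrite('pics/s12z.png',cv2.resize(c['frame'][180:290,200:320],None,fx=4,fy=4))"
```

```text
t 34.83 pos [ 467.7 -116.     9.8] F [-1.3 -0.1  6.2] grip 0.354 q [-0.24  0.42 -0.38  0.77  0.   -0.14]
turn [-0.01  0.13  0.02] shift [-0.16   -0.1879 -0.1198]
```

View pics/s12z.png

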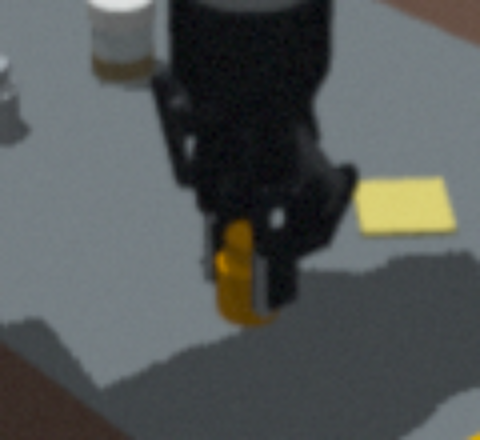

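Body is gripped (30 mm width reading; weight at crop (240,275)). Lift and carry.

>>> drive_tool:
  moves:
    - [0,0,0,0,0,-0.008,-1]
    - [0,0,0,0,0,-0.03,-1]
    - [0,0,0,0,0,-0.07,-1]
    - [0,0,0,0,0,-0.105,-1]
    - [0,0,0,-0.012,-0.014,-0.12,-1]

```text
t: 35.5
eef_pos: [0.4775, -0.1307, 0.1309]
orientation: [0.052, 0.999, -0.0, 0.001]
contact_force: [0.8, -0.8, -2.0]
grip_width: 0.351
```

>>> drive_tool:
  moves:
    - [0,0,0,-0.025,-0.03,0,-1]
    - [0,0,0,-0.055,-0.065,0,-1]
    - [0,0,0,-0.085,-0.1,0,-1]
    - [0,0,0,-0.115,-0.135,0,-1]
    - [0,0,0,-0.14,-0.165,0,-1]

```text
t: 36.12
eef_pos: [0.5995, -0.311, 0.128]
orientation: [0.052, 0.999, 0.0, -0.001]
contact_force: [-0.1, 0.3, -2.1]
grip_width: 0.356
```

>>> drive_tool:
  moves:
    - [0,0,0,-0.008,-0.009,0.01,-1]
    - [0,0,0,-0.008,-0.009,0.035,-1]
    - [0,0,0,-0.008,-0.009,0.05,-1]
    - [0,0,0,-0.008,-0.009,0.05,-1]
    - [0,0,0,-0.008,-0.009,0.05,-1]

```text
t: 36.75
eef_pos: [0.6066, -0.3192, 0.0794]
orientation: [0.052, 0.999, -0.0, 0.0]
contact_force: [-0.0, 0.6, -2.8]
grip_width: 0.353
```

```bash
python3 go.py 607 -319.5 14 84; python3 -c "
from h import *
c=cap('side','s13');cv2.imwrite('pics/s13z.png',cv2.resize(c['frame'][160:330,300:430],None,fx=3.5,fy=3.5))"
```

```text
t 36.75 pos [ 606.6 -319.2   79.4] F [-0.   0.6 -2.8] grip 0.353 q [-0.48  0.7   0.33  1.2   0.   -0.38]
turn [-0.02  0.05  0.04] shift [-0.0004 -0.0002  0.0654]
```

View pics/s13z.png

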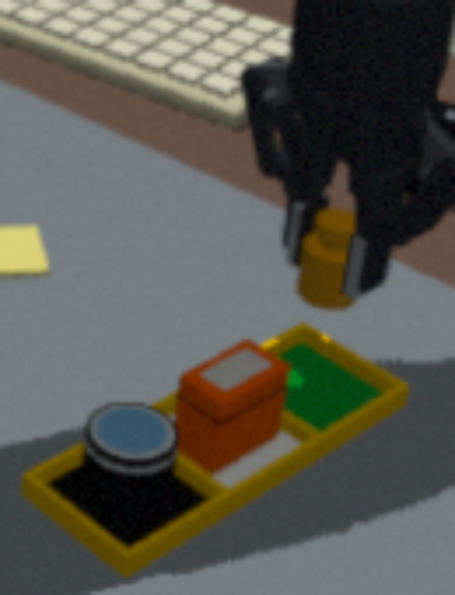

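>>> drive_tool:
  moves:
    - [0,0,0,0,0,0.015,-1]
    - [0,0,0,0,0,0.04,-1]
    - [0,0,0,0,0,0.056,-1]
    - [0,0,0,0,0,0.06,-1]
    - [0,0,0,0,0,0.06,-1]

```text
t: 37.42
eef_pos: [0.6064, -0.3196, 0.0185]
orientation: [0.052, 0.999, 0.0, -0.0]
contact_force: [-0.6, -0.9, -2.1]
grip_width: 0.354
```

>>> drive_tool:
  moves:
    - [0,0,0,0,0,0.001,-1]
    - [0,0,0,0,0,0.002,-1]
    - [0,0,0,0,0,0.0025,-1]
    - [0,0,0,0,0,0.0025,-1]

```text
t: 37.92
eef_pos: [0.6063, -0.3195, 0.0162]
orientation: [0.052, 0.999, -0.0, 0.0]
contact_force: [-0.0, 0.7, -1.4]
grip_width: 0.356
```

>>> drive_tool:
  moves:
    - [0,0,0,0,0,0.0005,-1]
    - [0,0,0,0,0,0.001,-1]
    - [0,0,0,0,0,0.001,-1]

```text
t: 38.3
eef_pos: [0.6062, -0.3195, 0.015]
orientation: [0.052, 0.999, 0.0, -0.0]
contact_force: [-0.0, 1.1, -1.9]
grip_width: 0.353
```

>>> drive_tool:
  moves:
    - [0,0,0,0,0,0.0005,-1]
    - [0,0,0,0,0,0.001,-1]
    - [0,0,0,0,0,0.001,-1]

```text
t: 38.67
eef_pos: [0.6063, -0.3195, 0.014]
orientation: [0.052, 0.999, 0.0, -0.0]
contact_force: [0.1, 0.5, -2.5]
grip_width: 0.354
```

>>> drive_tool:
  moves:
    - [0,0,0,0,0,0.0004,-1]
    - [0,0,0,0,0,0.0006,-1]
    - [0,0,0,0,0,0.0006,-1]

```text
t: 39.05
eef_pos: [0.6063, -0.3195, 0.0139]
orientation: [0.052, 0.999, -0.0, 0.0]
contact_force: [-0.9, 0.6, 1.7]
grip_width: 0.354
```

>>> drive_tool:
  moves:
    - [0,0,0,0,0,0.0001,-0.24]
    - [0,0,0,0,0,0.0001,-0.2]
    - [0,0,0,0,0,0.0001,-0.15]
    - [0,0,0,0,0,-0.002,-0.1]
    - [0,0,0,0,0,-0.004,0.1]

```text
t: 39.67
eef_pos: [0.6064, -0.3196, 0.0177]
orientation: [0.052, 0.999, -0.0, 0.0]
contact_force: [-0.6, 0.1, -1.0]
grip_width: 0.55
```

>>> drive_tool:
  moves:
    - [0,0,0,0,0,-0.004,0.4]
    - [0,0,0,0,0,-0.02,1]
    - [0,0,0,0,0,-0.05,1]
    - [0,0,0,0,0,-0.09,1]
    - [0,0,0,0,0,-0.12,1]

```text
t: 40.3
eef_pos: [0.6071, -0.3199, 0.1411]
orientation: [0.052, 0.999, -0.001, 0.002]
contact_force: [0.3, -0.1, -0.2]
grip_width: 1.001
```

>>> drive_tool:
  moves:
    - [0,0,0,0.05,0.01,0,1]
    - [0,0,0,0.11,0.02,0,1]
    - [0,0,0,0.17,0.08,0,1]
    - [0,0,0,0.22,0.12,0,1]
    - [0,0,0,0.22,0.14,0,1]

```text
t: 40.92
eef_pos: [0.3995, -0.1559, 0.1386]
orientation: [0.053, 0.999, 0.0, 0.0]
contact_force: [0.3, -0.0, 0.9]
grip_width: 0.998
```

```bash
python3 - <<'E'
from h import *
c=cap('side','s14');t=cap('top','t14');np.save('side1.npy',c);np.save('top1.npy',t)
E
sed -e 's/top0/top1/;s/side0/side1/' -e "s/^px=.*/px={'eyepiece':(133,233),'lens':(358,235),'red_jar':(139,206),'slide_box':(361,208),'brass':(364,182),'white_jar':(205,191),'steel':(206,230)}/" -e '/^# trays/,$d' loc.py > loc1.py; python3 loc1.py
```

```text
bench z 0.0005494809948358714
bench z side 0.0008983077305968479
eyepiece [466.7 292.7  60. ]
    (150, [465.7, 297.7, 63.4], 'rect', 465.8, 298.1, 32.9, 33.4, 45.7, 'circ', 466.4, 298.6, 17.9)
    (117, [462.4, 293.5, 60.9], 'rect', 465.2, 297.3, 34.4, 32.8, 46.2, 'circ', 464.8, 298.5, 19.6)
lens [ 468.  -294.7   44. ]
    (239, [465.5, -302.6, 48.3], 'rect', 465.5, -303.8, 42.2, 45.3, 0.4, 'circ', 465.1, -303.3, 23.1)
    (509, [461.1, -307.6, 47.0], 'rect', 464.6, -305.0, 45.5, 45.1, 55.4, 'circ', 465.3, -304.9, 24.2)
red_jar [536.8 280.5  54. ]
    (211, [532.5, 293.7, 57.2], 'rect', 532.7, 294.0, 39.4, 39.9, 2.9, 'circ', 532.8, 294.1, 21.0)
    (145, [529.4, 288.6, 54.9], 'rect', 532.3, 294.1, 41.3, 40.2, 78.7, 'circ', 533.0, 294.1, 23.0)
slide_box [ 539.4 -301.9   48. ]
    (244, [538.2, -310.1, 51.4], 'rect', 538.5, -311.1, 31.7, 52.7, 83.2, 'circ', 538.4, -312.2, 29.4)
    (445, [532.9, -315.3, 50.2], 'rect', 537.7, -312.3, 32.2, 52.9, 84.8, 'circ', 537.1, -313.9, 29.2)
brass [ 609.  -311.1   46. ]
    (68, [606.5, -317.5, 49.6], 'rect', 607.1, -317.3, 24.2, 23.2, 22.3, 'circ', 607.5, -316.2, 13.5)
    (126, [602.5, -321.1, 48.3], 'rect', 603.4, -320.0, 24.0, 23.3, 10.8, 'circ', 604.3, -319.3, 13.5)
white_jar [578.2 109.6  54. ]
    (196, [577.0, 111.7, 53.6], 'rect', 577.1, 112.3, 39.1, 38.6, 45.0, 'circ', 577.3, 111.6, 20.5)
    (30, [562.4, 113.1, 51.8], 'rect', 568.4, 107.0, 27.2, 39.9, 24.7, 'circ', 575.0, 110.0, 20.9)
steel [477.  105.7  46. ]
    (67, [476.5, 109.8, 45.3], 'rect', 475.8, 109.8, 22.1, 22.0, 46.9, 'circ', 476.1, 109.7, 12.0)
    (64, [474.4, 106.3, 44.0], 'rect', 475.6, 108.3, 26.7, 20.5, 51.8, 'circ', 475.7, 108.2, 13.4)
```

View pics/s14.png

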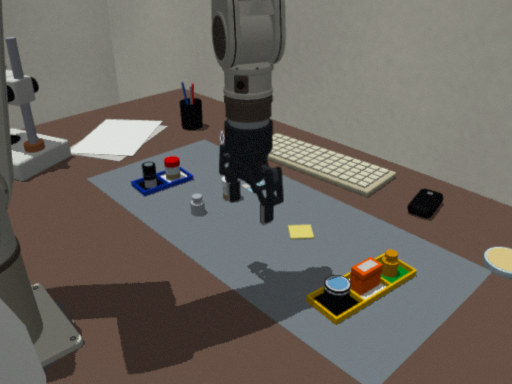

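View pics/t14.png

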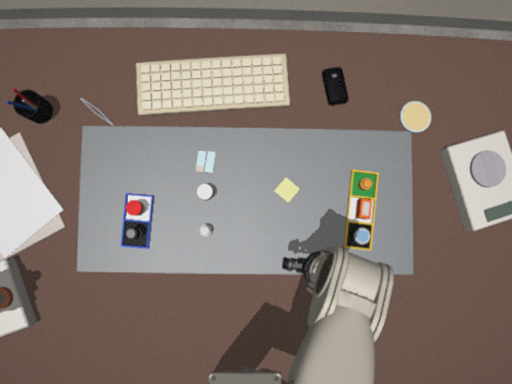

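```bash
python3 -c "
from h import *
print(ctrl.sense()['qvel'].round(3)); print(ticket.close_job())"
```

```text
[-0.032  0.047  0.083 -0.028 -0.025 -0.031]
the job is handed in; nothing more can be done
None
```

I placed all five pieces in the order asked and handed the job in at about 41 s. I lowered each one until it touched the compartment floor, at a few newtons, before releasing it.

**Blue tray:** the eyepiece is in the black-lined compartment and the red-lidded jar in the white-lined one.

**Yellow tray:** the lens is in the black-lined compartment, the slide box in the white-lined one and the brass weight in the green-lined one.

**Final checks, from the depth images of both cameras:**
- **Upright:** each piece's top is at its own height plus about 4 mm, so it stands upright and flat on its compartment floor. The highest force I saw in the end-of-call readings was about 7 N at the wrist.
- **Centred:** all five are within about 3–4 mm of their compartment centres. The two cameras differ by up to about 4 mm, most on the brass weight.
- **Left alone:** the top camera shows the white-lidded jar and the steel weight where they started, to within 1 mm. In the last side view the gripper hid most of the white jar, so that camera could not confirm the jar.

The arm was clear of everything at hand-in, though its joints still read up to 0.08 rad/s as it settled.

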